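# Load the rivet setter into the guide stand

## Task

Take the red-handled rivet setter out of the wooden tool block and feed it nose down through the upper and then the lower brass bush of the green guide stand. Finish while still holding it by the handle, hanging upright through both bushes without jamming, its nose about a centimetre above the copper rivet and not touching it, ready for a colleague to lock it. Leave the other two punches in the block, and do not disturb the thread cone or the rivet tin.

Things in the scene. Friction and masses are not known exactly. Their poses are not given: they have to be found in the camera images.
- setter: The loose rivet setter, 150 mm long, about 0.2 kg. Origin at the centre of its nose end, local z towards the handle. From the nose: taper from 10 to 16 mm diameter over 8 mm, round steel shank 16 mm in diameter up to 105 mm, then a round red handle 26 mm in diameter, 45 mm long. It starts upright, nose down, in one of the block's three wells.
- setter_centre (a point): Point half-way along the setter, 75 mm from its nose; local z towards the handle.
- setter_grip (a point): Middle of the setter's red handle, on its axis, 127.5 mm from the nose and 22.5 mm below the top; where to grasp it, from above. Local z points from nose to handle.
- setter_nose (a point): Centre of the setter's flat nose end (10 mm across); local z towards the handle.
- stand: The green guide stand, fixed. Origin on the bench, on the upright axis of both bushes. Base 110 (x) by 140 mm (y), 14 mm thick, centred at local y +15 mm; a column 40 x 22 mm at local y +60 mm carries two arms, each ending in a brass bush block 44 mm square, 14 mm thick, with a 20 mm hole chamfered 3 mm. Bushes at heights 58-72 and 100-114 mm; nothing is higher than 114 mm.
- upper_bush (a point): Centre of the upper bush's mouth, at its top face, 114 mm above the bench; hole 20 mm in diameter, 14 mm deep, going down.
- lower_bush (a point): Centre of the lower bush's mouth, at its top face, 72 mm above the bench, straight below the upper one; hole 20 mm in diameter, 14 mm deep, its underside 58 mm above the bench.
- rivet (a point): Centre of the top of the fixed copper rivet (12 mm across, 4 mm high) on a steel anvil disc, 26 mm above the bench, straight below both bushes, 32 mm below the lower bush's underside. Local z up.
- block_top (a point): Centre of the top face of the wooden tool block, fixed: 60 (local x) by 190 mm (local y), 50 mm high. Three wells 20 mm across, 35 mm deep, in a row along local y at -60, 0, +60 mm; a tool stands in each, its foot 15 mm above the bench. The setter's top is then 165 mm above the bench, the other tools' 145 mm.
- punch_y_centre (a point): Centre (half-way up) of a yellow-handled punch, a bystander: same shape as the setter but 130 mm long, standing in another well of the block; local z runs up along it. Leave it.
- punch_k_centre (a point): Centre (half-way up) of a black-handled punch, a bystander: same shape as the setter but 130 mm long, standing in another well of the block; local z runs up along it. Leave it.
- cone_centre (a point): Centre (half-way up) of the brown thread cone, a bystander: 64 mm across the foot, 97 mm high, standing on the bench to one side.
- tin_centre (a point): Centre (half-way up) of the open aluminium rivet tin, a bystander: 72 mm across, 30 mm high, on the bench beyond the stand and block.
There are look-alikes about, which are no part of the job. Leave any blue look-alike of the setter alone. There is more than one size of the stand; the job needs the middle-sized.

How it is judged:
On the way, in this order (a step that is already met when the one before it is completed fails the run):
1. the setter is lifted out of its well, its nose clear above the block (height (world z) of setter_nose above 0.06 m and contact force between the fingers and setter above 1 N), for 0.1 s.
2. the setter's nose is through the upper bush (horizontal distance between setter_nose and upper_bush below 0.008 m and z of setter_nose in the frame of upper_bush below -0.014 m), for 0.05 s.
At the end, for the whole second after the job is handed in: The setter spans both bushes: nose within 6 mm and handle middle within 10 mm of the bush axis, within 0.08 rad of upright, nose 3 to 25 mm above the rivet's top, still gripped by the fingers (over 2 N), pressing on the stand with less than 15 N, and still (under 20 mm/s) (horizontal distance between setter_nose and rivet below 0.006 m and horizontal distance between setter_grip and rivet below 0.01 m and angle between the z axis of setter_nose and the z axis of rivet, either way round below 0.08 rad and z of setter_nose in the frame of rivet between 0.003 and 0.025 m and contact force between the fingers and setter above 2 N and contact force between setter and stand below 15 N and linear speed of setter below 0.02 m/s); the arm keeps its last pose, push and grip.
It fails at once if a bystander (other punch, thread cone, rivet tin) is moved more than 20 mm (distance of any of punch_y_centre, punch_k_centre, cone_centre, tin_centre from where it was at the start of the episode above 0.02 m).
It also fails if it takes over 54 s, if anything falls off the work surface, if the arm or the gripper's body presses on something with over 40 N, if the wrist force passes 120 N, or if a joint passes its speed limit or range.

## Robot

A 7-joint arm with a two-finger parallel gripper is mounted at the origin on the work surface. World frame = base frame: x ahead of the robot, y to its left, z up, the work surface at z = 0. Lengths are in m, angles in rad, forces in N, time in s.
With the tool pointing down it reaches from about 0.425 to 0.875 m from the base axis. Payload 4.7 kg.
Tool frame: the origin (TCP) lies between the finger pads; the fingertips stand 14 mm ahead of it and the grasp point (between the pads) lies 5 mm behind it; z points along the fingers, y is the line along which they close (so a half turn about z gives the same grasp; the last joint's range is limited). The gripper opens to 87 mm and grips with 3 to 60 N. Pads are 19 mm wide; open, the fingers measure 117 mm over their backs; the gripper's body (75 mm by 190 mm) begins 51 mm behind the grasp point.
Start: joints at [1.147, 0.321, -0.07, 1.45, 0.023, 1.371, -0.057], TCP at [0.276, -0.589, 0.237] pointing down, gripper open.
Joint ranges: [-2.86, 2.86], [-0.3, 2.09], [-1.38, 1.24], [0.06, 2.45], [-1.56, 4.7], [0.09, 2.05], [-2.69, 2.69]. Speed limits (rad/s): [2.57, 2.57, 3.14, 3.14, 3.14, 3.14, 3.14].

## Interface

Orientations are given as a rotation vector (axis times angle).
In Python, from bench import ctrl gives the robot as it stands.
- The arm moves only by the tool step_arm, never from a script. Its argument "commands" is a list of rows, each an object with "travel": the shift along the tool's x, y, z in m, a list of three; "turn": the turn, a rotation vector about the tool's x, y, z in degrees, a list of three. A call has 1 to 5 rows; each row is the pose to reach, as a shift and turn from the pose commanded when the call began, along the tool's axes at that moment; what a row does not reach only later rows make up. A row lasts 1/10 s, in which the tool goes at most 50 mm and 8.59 degrees, less where a joint would pass 70% of its speed; a pose out of reach is approached as far as the arm can. A call with a gripper value outside its range is refused whole. "gripper" is the opening, from 0 (shut) to 1 (fully open), set as the call begins (left out, the last holds). The fingers move at their own pace and stop on an object; "force" is the grip in N (left out, the last holds). Time passes only in rows, so rows that repeat a pose let the fingers close. It gives the time, the measured TCP pose, the force, the opening and the grip force at its end, in the units of the state.
- ctrl.get_state(): the state, without advancing time (a new reading comes with each control period).
- ctrl.get_image(name): name is "scene" or "side" or "wrist"; returns the picture (400x640x3 uint8, red, green, blue); there is no depth.
- ctrl.camera_model(name): a dict with "fx", "fy", "cx", "cy" (pixels), "R" (3x3) and "t" (3): a world point X has camera coordinates R X + t; the wrist camera has in their place "T_tool_cam" (4x4, takes a point from camera to tool coordinates, whose origin is the TCP and whose axes are the flange's). Camera axes: x right, y down, z forward; pixel columns grow to the right and rows downward; lengths in m; the calibration is good to about 2 mm. The wrist camera is an equidistant fisheye: a pixel r from the principal point sees the ray r / f radians off the axis. A picture is of the moment at which its call begins: read the wrist's pose just before it. camera_model takes no time and is no camera call.
- ctrl.close_job(): hands the job in; it is judged then, once.
The state is a dict: "time": time; "joint_positions": joint angles; "qd": joint speeds; "joint_torque": joint torques, N m; "position": TCP position; "tool_rot": TCP orientation; "ft_force": force on the tool from outside, world axes, zero at the start; "torque": the same for the moment, N m; "grip_width": opening from 0.0 (shut) to 1.0 (fully open); "grip_force": force on a finger pad.
Only numpy, scipy, OpenCV 4.12 (cv2) and the standard library are available. Lean on these libraries where they do the work, as an engineer would, in place of code of your own. Each camera call takes 0.05 s, during which the arm holds its last target. There are 200 camera calls.

## Working session

There is one attempt and no reset: what is moved stays moved. The work goes in short steps, Python scripts to look and compute and a tool call to move; the robot and the scene stay as the last step left them, time stands still between calls to the robot, and variables do not carry over. Pictures are saved under pics/ and viewed, at most 10 in all, crops included, and the job is handed in when it is done.

Besides the shell and the picture viewer there is one more tool, called as name(argument=value, ...), one argument or row to a line, values as JSON. step_arm: Moves the arm, as the interface text tells. Its arguments: {"type":"object","properties":{"commands":{"type":"array"},"gripper":{"type":"number"},"force":{"type":"number"}},"required":["commands"]}

```bash
mkdir -p pics; ls; python3 - <<'E'
from bench import ctrl
import cv2,numpy as np
s=ctrl.get_state();print(s)
for n in("scene","side","wrist"):
    cv2.imwrite(f"pics/{n}0.png",ctrl.get_image(n)[:,:,::-1]);print(n,ctrl.camera_model(n))
E
```

```text
pics
{'time': 0.0, 'joint_positions': array([ 1.14709836,  0.32187316, -0.07009483,  1.45168396,  0.02261378,
        1.37077791, -0.05689053]), 'qd': array([ 0.0015211 ,  0.00130577, -0.00280712, -0.00168779,  0.00067485,
       -0.00125846,  0.0009559 ]), 'joint_torque': array([ 1.48043564e-04, -4.91282880e+01, -4.03704699e-01, -3.12534606e+01,
       -6.39087427e-02,  4.35312814e-02,  2.01410489e-04]), 'position': array([ 0.27529942, -0.58824035,  0.23542449]), 'tool_rot': array([-3.06477002e+00, -6.81884416e-01,  8.30186587e-04]), 'ft_force': array([0.14401339, 0.25704183, 0.23866161]), 'torque': array([-0.00800116,  0.06929519, -0.03978932]), 'grip_force': 0.0, 'grip_width': 1.0004769157528752}
scene {'fx': 500.04340540949465, 'fy': 500.04340540949465, 'cx': 320.75685244802577, 'cy': 204.44095810863686, 'R': array([[ 0.32435319,  0.94586609, -0.01150417],
       [ 0.81039924, -0.28413109, -0.51236959],
       [-0.48790172,  0.15686574, -0.85868798]]), 't': array([-0.28252255, -0.37903052,  1.41628798])}
side {'fx': 430.01755721117155, 'fy': 430.01755721117155, 'cx': 304.67111382542305, 'cy': 195.56129354431152, 'R': array([[ 0.73127067, -0.68190699, -0.01568638],
       [-0.36237569, -0.36891919, -0.85591033],
       [ 0.57786423,  0.63158648, -0.5168863 ]]), 't': array([-0.32879095,  0.33434852,  0.55162347])}
wrist {'fx': 309.70691628693146, 'fy': 309.70691628693146, 'cx': 312.8555408903651, 'cy': 199.9752014412269, 'T_tool_cam': array([[ 6.57704907e-04, -9.70033231e-01, -2.42971393e-01,
         6.67729799e-02],
       [ 9.99999729e-01,  5.57679721e-04,  4.80455189e-04,
        -6.14732887e-04],
       [-3.30557280e-04, -2.42971643e-01,  9.70033335e-01,
        -1.47786749e-01],
       [ 0.00000000e+00,  0.00000000e+00,  0.00000000e+00,
         1.00000000e+00]])}
```

View pics/scene0.png

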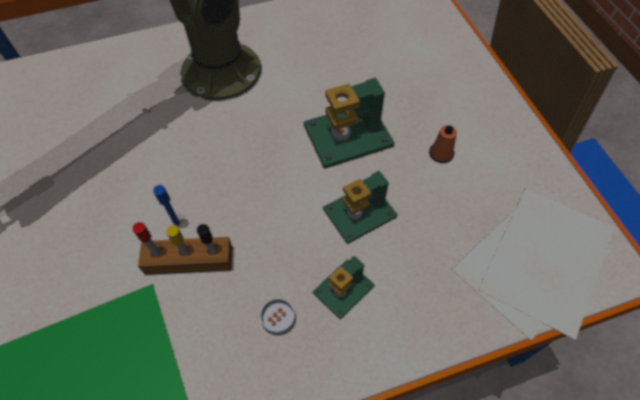

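View pics/side0.png

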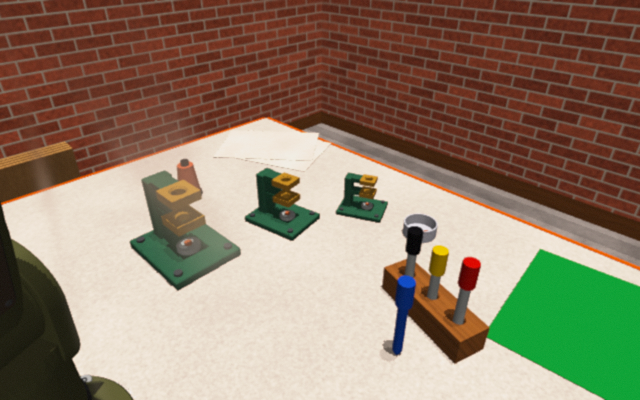

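```bash
cat > h.py <<'E'
import cv2,numpy as np
from bench import ctrl
from scipy.spatial.transform import Rotation as Ro
def ray(n,uv,s=None):
    m=ctrl.camera_model(n);u=(np.array(uv,float)-[m["cx"],m["cy"]])/m["fx"]
    if n=="wrist":
        r=np.hypot(*u);d=np.r_[u/max(r,1e-9)*np.sin(r),np.cos(r)]
        T=m["T_tool_cam"];R=Ro.from_rotvec(s["tool_rot"]).as_matrix()
        return R@T[:3,3]+s["position"],R@T[:3,:3]@d
    R=m["R"];return -R.T@m["t"],R.T@(np.r_[u,1]/np.linalg.norm(np.r_[u,1]))
def onplane(n,uv,z,s=None):
    o,d=ray(n,uv,s);return o+d*(z-o[2])/d[2]
def tri(*rs):
    A=0;b=0
    for o,d in rs:
        d=d/np.linalg.norm(d);P=np.eye(3)-np.outer(d,d);A=A+P;b=b+P@o
    return np.linalg.solve(A,b)
def mask(im,lo,hi,roi=None):   # im RGB; hsv range; roi u0,v0,u1,v1
    h=cv2.cvtColor(im,cv2.COLOR_RGB2HSV);m=cv2.inRange(h,np.array(lo),np.array(hi))
    if roi:
        k=np.zeros_like(m);k[roi[1]:roi[3],roi[0]:roi[2]]=255;m&=k
    return m
def blobs(m,a=20):
    n,_,st,c=cv2.connectedComponentsWithStats(m)
    return [(st[i].tolist(),c[i].round(1).tolist()) for i in range(1,n) if st[i,4]>=a]
E
python3 - <<'E'
from h import *
I={n:cv2.imread(f"pics/{n}0.png")[:,:,::-1].copy() for n in("scene","side")}
roi={"scene":[(125,215,160,250),(160,220,190,252),(195,220,217,245)],"side":[(450,250,490,300),(425,240,455,280),(400,220,428,256)]}
hs=[((0,170,70),(6,255,255)),((22,150,90),(35,255,255)),((0,0,0),(180,255,45))]
for k,nm in enumerate(("red","yel","blk")):
    r=[]
    for n in I:
        b=max(blobs(mask(I[n],*hs[k],roi[n][k])),key=lambda q:q[0][4]);print(nm,n,b);r.append(ray(n,b[1]))
    print(nm,tri(*r))
r=[]
for n,ro in(("scene",(335,175,380,225)),("side",(265,165,305,215))):
    print(n,blobs(mask(I[n],(12,120,60),(30,255,255),ro)))
print(onplane("scene",(357,189),.114),onplane("side",(287,179),.114))
Z=[cv2.resize(I["scene"][165:245,315:405],None,fx=7,fy=7,interpolation=cv2.INTER_CUBIC),]
cv2.imwrite("pics/z1.png",Z[0][:,:,::-1])
E
```

```text
red scene ([134, 223, 11, 11, 95], [139.0, 228.0])
red side ([459, 257, 21, 34, 505], [468.9, 273.1])
red [ 0.52898217 -0.26138512  0.15012612]
yel scene ([167, 226, 12, 11, 102], [172.4, 230.8])
yel side ([430, 246, 19, 31, 417], [438.6, 260.4])
yel [ 0.54535368 -0.20398099  0.13020586]
blk scene ([198, 225, 14, 20, 192], [204.7, 234.4])
blk side ([407, 227, 16, 28, 366], [413.8, 240.1])
blk [ 0.57026987 -0.14343605  0.12320585]
scene [([343, 180, 28, 33, 509], [355.9, 194.7])]
side [([272, 173, 28, 34, 647], [285.2, 189.1])]
[0.56501293 0.18849415 0.114     ] [0.56840755 0.18114921 0.114     ]
```

View pics/z1.png

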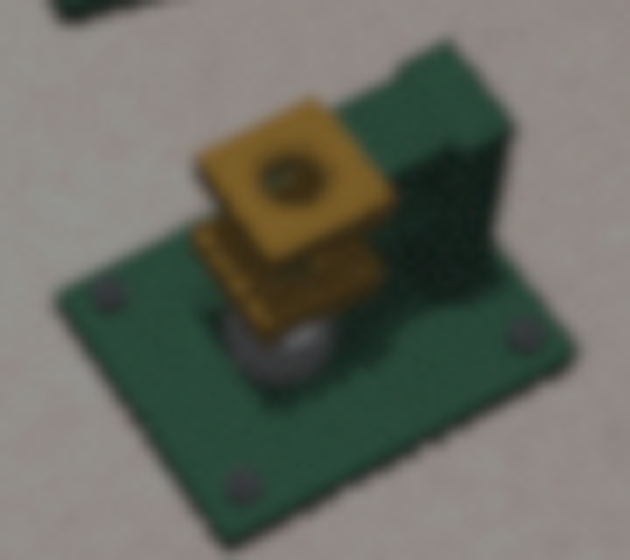

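```bash
cat >> h.py <<'E'
def delta(p,yaw=None,s=None):  # yaw: heading of tool x in deg, tool down; prints travel mm, turn deg
    s=s or ctrl.get_state();R=Ro.from_rotvec(s["tool_rot"]);t=R.inv().apply(np.array(p)-s["position"])
    out=(t*1000).round(1),
    if yaw is not None:
        y=np.radians(yaw);c,k=np.cos(y),np.sin(y)
        G=Ro.from_matrix(np.array([[c,k,0],[k,-c,0],[0,0,-1.]]))
        out+=((R.inv()*G).as_rotvec(degrees=True).round(2),)
    print("time",s["time"],"pos",s["position"].round(4),"travel mm, turn:",*out);return out
E
python3 - <<'E'
from h import *
print(onplane("side",(468.9,273.1),.1425),onplane("scene",(139,228),.165),onplane("side",(469,262),.165))
for a,z in(((172.4,230.8),.145),((204.5,231),.145)):print(onplane("scene",a,z))
print("side yel,blk",onplane("side",(438.6,260.4),.1225),onplane("side",(413.8,240.1),.1225))
print("stand",onplane("scene",(356.9,190.4),.114))
delta((.525,-.245,.30),70)
E
```

```text
[ 0.53815844 -0.25868449  0.1425    ] [ 0.53831374 -0.25727057  0.165     ] [ 0.53349764 -0.25698743  0.165     ]
[ 0.55366813 -0.20002132  0.145     ]
[ 0.57515842 -0.13992291  0.145     ]
side yel,blk [ 0.55474194 -0.20141776  0.1225    ] [ 0.57119134 -0.14332006  0.1225    ]
stand [0.56826168 0.18701453 0.114     ]
time 0.15 pos [ 0.2753 -0.5884  0.2357] travel mm, turn: [ 371.7 -205.2  -64. ] [-8.000e-02 -3.000e-02 -4.492e+01]
```

step_arm(
  commands=[
    {"travel": [0.04, -0.02, -0.02], "turn": [0, 0, -8.5]},
    {"travel": [0.08, -0.04, -0.03], "turn": [0, 0, -17]},
    {"travel": [0.12, -0.06, -0.05], "turn": [0, 0, -25.5]},
    {"travel": [0.16, -0.085, -0.06], "turn": [0, 0, -34]},
    {"travel": [0.2, -0.11, -0.064], "turn": [0, 0, -42.5]},
  ],
  gripper=0.75,
)

```text
time: 0.65
position: [0.4112, -0.4029, 0.3019]
tool_rot: [2.604, 1.754, 0.0]
ft_force: [1.0, 0.1, 0.3]
grip_width: 0.757
grip_force: 0.0
```

```bash
python3 -c "
from h import *
delta((.535,-.255,.30),72)"
```

```text
time 0.65 pos [ 0.4112 -0.4029  0.3019] travel mm, turn: [183.6  59.1   1.8] [ 0.11  0.06 -4.07]
```

step_arm(
  commands=[
    {"travel": [0.045, 0.015, 0], "turn": [0, 0, -4]},
    {"travel": [0.09, 0.03, 0], "turn": [0, 0, -4]},
    {"travel": [0.135, 0.045, 0], "turn": [0, 0, -4]},
    {"travel": [0.17, 0.055, 0], "turn": [0, 0, -4]},
    {"travel": [0.17, 0.055, 0], "turn": [0, 0, -4]},
  ],
)

```text
time: 1.15
position: [0.5294, -0.2608, 0.3004]
tool_rot: [-2.537, -1.85, -0.006]
ft_force: [0.3, 0.5, 0.4]
grip_width: 0.749
grip_force: 0.0
```

```bash
python3 - <<'E'
from h import *
delta((.535,-.255,.30),72)
s=ctrl.get_state();im=ctrl.get_image("wrist");cv2.imwrite("pics/w1.png",im[:,:,::-1])
for b in blobs(mask(im,(0,150,60),(6,255,255)),100):print("red",b,onplane("wrist",b[1],.16,s))
for b in blobs(mask(im,(22,150,90),(35,255,255)),100):print("yel",b,onplane("wrist",b[1],.14,s))
E
```

```text
time 1.15 pos [ 0.5294 -0.2608  0.3004] travel mm, turn: [7.2 3.5 0.4] [ 0.03 -0.23  0.21]
red ([306, 171, 26, 31, 614], [318.2, 186.6]) [ 0.5371402  -0.25449164  0.16      ]
yel ([304, 113, 26, 26, 522], [316.3, 125.6]) [ 0.55310048 -0.19917753  0.14      ]
```

View pics/w1.png

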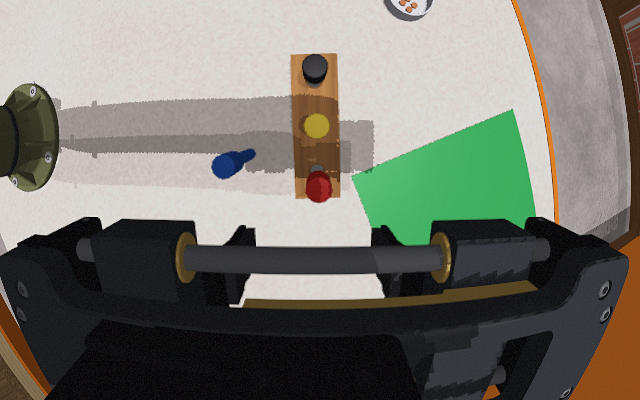

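```bash
python3 - <<'E'
from h import *
print("blue",tri(ray("scene",(162,194)),ray("side",(404,292))))
s=ctrl.get_state()
p=onplane("wrist",(318.5,189),.165,s);print(p);print("blk",onplane("wrist",(315,67),.145,s),onplane("wrist",(317,126),.145,s))
delta((p[0],p[1],.1425-.005),72)
E
```

```text
blue [ 0.45032019 -0.20839468  0.12959217]
[ 0.53469886 -0.25983089  0.165     ]
blk [ 0.56773134 -0.1478012   0.145     ] [ 0.55153846 -0.20393721  0.145     ]
time 1.2 pos [ 0.5274 -0.2645  0.3003] travel mm, turn: [  6.5   5.5 162.8] [-0.02 -0.07 -0.04]
```

step_arm(
  commands=[
    {"travel": [0.006, 0.005, 0.03], "turn": [0, 0, 0]},
    {"travel": [0.006, 0.005, 0.06], "turn": [0, 0, 0]},
    {"travel": [0.006, 0.005, 0.06], "turn": [0, 0, 0]},
    {"travel": [0.006, 0.005, 0.06], "turn": [0, 0, 0]},
    {"travel": [0.006, 0.005, 0.06], "turn": [0, 0, 0]},
  ],
  gripper=0.62,
)

```text
time: 1.7
position: [0.5327, -0.2652, 0.2424]
tool_rot: [2.548, 1.834, 0.001]
ft_force: [0.0, 0.0, 0.0]
grip_width: 0.627
grip_force: 0.0
```

```bash
python3 - <<'E'
from h import *
s=ctrl.get_state();im=ctrl.get_image("wrist");cv2.imwrite("pics/w2.png",im[:,:,::-1])
for b in blobs(mask(im,(0,150,40),(8,255,255)),100):print("red",b)
for b in blobs(mask(im,(22,150,90),(35,255,255)),100):print("yel",b)
s2=ctrl.get_state();print(s["position"],s2["position"],s2["grip_width"],s2["tool_rot"])
cv2.imwrite("pics/w2c.png",cv2.resize(im[80:280,200:430],None,fx=3,fy=3)[:,:,::-1])
E
```

```text
red ([297, 176, 34, 41, 983], [313.6, 196.1])
yel ([295, 106, 32, 31, 794], [310.2, 121.1])
[ 0.53272072 -0.26522063  0.24243058] [ 0.53291576 -0.26504975  0.24257563] 0.6165014697534084 [2.54696298e+00 1.83419717e+00 1.70034499e-03]
```

View pics/w2c.png

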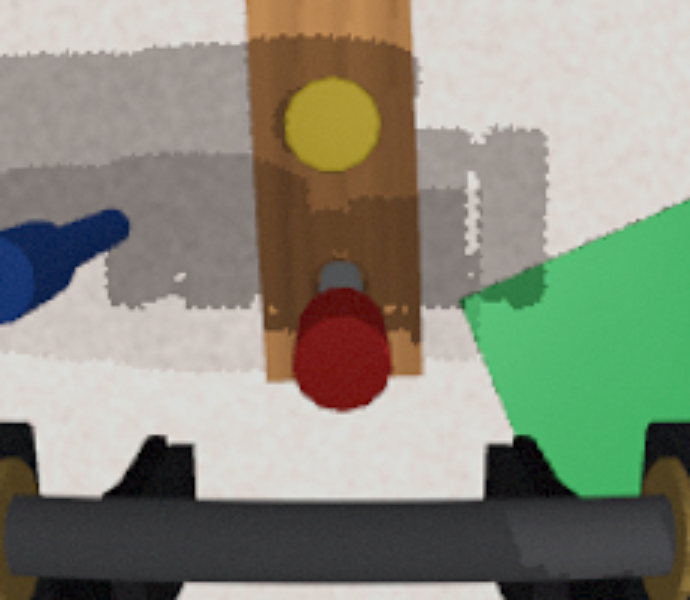

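```bash
python3 - <<'E'
from h import *
s=ctrl.get_state()
p=onplane("wrist",(314,200.3),.165,s);q=onplane("wrist",(310.7,121.3),.145,s);print(p,q,np.hypot(*(p-q)[:2]),np.degrees(np.arctan2(*(q-p)[1::-1])))
delta((p[0],p[1],.1375),72)
E
```

```text
[ 0.53738787 -0.255835    0.165     ] [ 0.55363195 -0.19927697  0.145     ] 0.058844554722185735 73.97536201286128
time 1.75 pos [ 0.5329 -0.265   0.2426] travel mm, turn: [ 10.2   1.  105.1] [ 0.17  0.05 -0.48]
```

step_arm(
  commands=[
    {"travel": [0.0095, 0.001, 0.0], "turn": [0, 0, 0]},
    {"travel": [0.0095, 0.001, 0.03], "turn": [0, 0, 0]},
    {"travel": [0.0095, 0.001, 0.06], "turn": [0, 0, 0]},
    {"travel": [0.0095, 0.001, 0.09], "turn": [0, 0, 0]},
    {"travel": [0.0095, 0.001, 0.105], "turn": [0, 0, 0]},
  ],
)

```text
time: 2.25
position: [0.5356, -0.2542, 0.1337]
tool_rot: [-2.546, -1.837, 0.002]
ft_force: [-0.3, -0.2, -0.1]
grip_width: 0.617
grip_force: 0.0
```

step_arm(
  commands=[
    {"travel": [0, 0, 0], "turn": [0, 0, 0]},
    {"travel": [0, 0, 0], "turn": [0, 0, 0]},
  ],
)

```text
time: 2.45
position: [0.5373, -0.2553, 0.1369]
tool_rot: [2.547, 1.837, 0.002]
ft_force: [-0.1, -0.0, 0.4]
grip_width: 0.62
grip_force: 0.0
```

```bash
python3 - <<'E'
from h import *
delta((.5372,-.2562,.1375),72)
cv2.imwrite("pics/s2.png",ctrl.get_image("side")[200:350,340:540][:,:,::-1].repeat(3,0).repeat(3,1))
E
```

```text
time 2.45 pos [ 0.5373 -0.2553  0.1369] travel mm, turn: [-0.9  0.2 -0.6] [ 0.1  0.  -0.4]
```

Positioned within 1 mm; close.

step_arm(
  commands=[
    {"travel": [0, 0, 0], "turn": [0, 0, 0]},
    {"travel": [0, 0, 0], "turn": [0, 0, 0]},
    {"travel": [0, 0, 0], "turn": [0, 0, 0]},
    {"travel": [0, 0, 0], "turn": [0, 0, 0]},
    {"travel": [0, 0, 0], "turn": [0, 0, 0]},
  ],
  gripper=0.1,
  force=25,
)

```text
time: 3.0
position: [0.5365, -0.2554, 0.1358]
tool_rot: [2.548, 1.837, 0.0]
ft_force: [0.1, 0.1, -0.0]
grip_width: 0.294
grip_force: 25.0
```

step_arm(
  commands=[
    {"travel": [0, 0, 0], "turn": [0, 0, 0]},
    {"travel": [0, 0, 0], "turn": [0, 0, 0]},
    {"travel": [0, 0, 0], "turn": [0, 0, 0]},
  ],
)

```text
time: 3.3
position: [0.5365, -0.2554, 0.1358]
tool_rot: [2.548, 1.837, 0.0]
ft_force: [-0.0, 0.6, 0.2]
grip_width: 0.291
grip_force: 25.0
```

step_arm(
  commands=[
    {"travel": [0, 0, -0.02], "turn": [0, 0, 0]},
    {"travel": [0, 0, -0.04], "turn": [0, 0, 0]},
    {"travel": [0, 0, -0.06], "turn": [0, 0, 0]},
    {"travel": [0, 0, -0.08], "turn": [0, 0, 0]},
    {"travel": [0, 0, -0.1], "turn": [0, 0, 0]},
  ],
)

```text
time: 3.8
position: [0.5357, -0.255, 0.2355]
tool_rot: [-2.547, -1.836, 0.001]
ft_force: [0.3, -0.9, -2.1]
grip_width: 0.288
grip_force: 25.0
```

step_arm(
  commands=[
    {"travel": [0, 0, -0.03], "turn": [0, 0, 0]},
    {"travel": [0, 0, -0.06], "turn": [0, 0, 0]},
    {"travel": [0, 0, -0.065], "turn": [0, 0, 0]},
    {"travel": [0, 0, -0.065], "turn": [0, 0, 0]},
    {"travel": [0, 0, -0.065], "turn": [0, 0, 0]},
  ],
)

```text
time: 4.3
position: [0.5355, -0.255, 0.2985]
tool_rot: [-2.546, -1.836, 0.002]
ft_force: [-0.1, -0.3, -2.1]
grip_width: 0.295
grip_force: 25.0
```

```bash
python3 - <<'E'
from h import *
s=ctrl.get_state();print(s["grip_width"],s["grip_force"])
delta((.568,.184,.30),72)
im=ctrl.get_image("side");b=blobs(mask(im,(0,150,60),(6,255,255)),100);print(b)
c=im[60:300,330:560]
s1=ctrl.get_image("scene")[100:300,60:290]
cv2.imwrite("pics/s3.png",cv2.hconcat([cv2.resize(c,(390,400)),cv2.resize(s1,(400,400))])[:,:,::-1])
E
```

```text
0.2946843154756076 24.99501394573599
time 4.3 pos [ 0.5355 -0.255   0.2985] travel mm, turn: [ 426.8 -107.8   -1. ] [-0.18 -0.02 -0.41]
[([608, 0, 32, 8, 122], [625.2, 2.6]), ([447, 10, 27, 9, 116], [462.7, 13.5]), ([406, 15, 23, 9, 108], [416.2, 19.4]), ([432, 18, 25, 11, 115], [444.0, 22.9]), ([595, 26, 37, 11, 197], [615.8, 30.8]), ([563, 35, 41, 13, 241], [584.2, 41.0]), ([415, 48, 23, 11, 102], [426.6, 53.3]), ([426, 61, 24, 11, 111], [437.0, 65.7]), ([599, 67, 40, 15, 178], [617.9, 74.7]), ([542, 71, 27, 13, 147], [553.9, 76.9]), ([424, 82, 23, 10, 102], [435.2, 86.0]), ([550, 85, 36, 12, 108], [567.8, 90.5]), ([589, 93, 42, 17, 255], [608.9, 100.8]), ([606, 110, 34, 16, 190], [623.0, 117.3]), ([551, 146, 36, 16, 177], [569.4, 153.8]), ([614, 152, 26, 14, 121], [628.3, 158.1]), ([485, 155, 21, 41, 505], [495.5, 175.0]), ([589, 156, 39, 18, 227], [607.9, 164.8]), ([526, 171, 31, 15, 131], [541.6, 178.2]), ([605, 173, 35, 18, 191], [622.7, 181.7]), ([581, 179, 38, 16, 162], [600.2, 186.6]), ([571, 185, 23, 14, 101], [582.1, 191.8])]
```

View pics/s3.png

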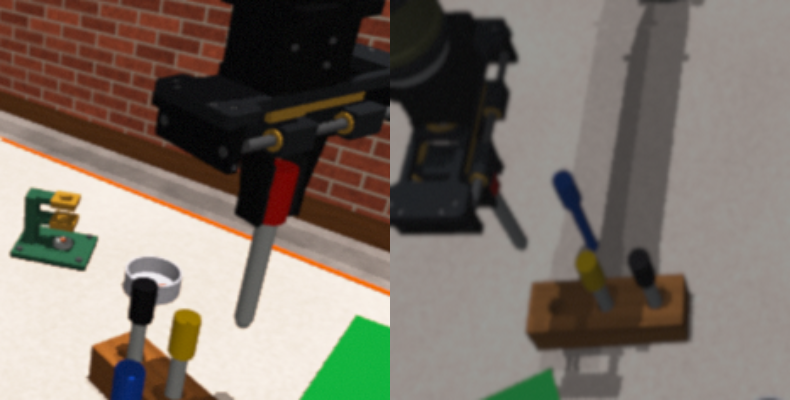

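step_arm(
  commands=[
    {"travel": [0.03, -0.007, 0], "turn": [0, 0, 0]},
    {"travel": [0.07, -0.018, 0], "turn": [0, 0, 0]},
    {"travel": [0.11, -0.028, 0], "turn": [0, 0, 0]},
    {"travel": [0.15, -0.038, 0], "turn": [0, 0, 0]},
    {"travel": [0.19, -0.048, 0], "turn": [0, 0, 0]},
  ],
)

```text
time: 4.9
position: [0.5501, -0.0583, 0.2992]
tool_rot: [-2.548, -1.836, 0.002]
ft_force: [-0.2, -0.4, -1.8]
grip_width: 0.291
grip_force: 25.0
```

step_arm(
  commands=[
    {"travel": [0.04, -0.01, 0], "turn": [0, 0, 0]},
    {"travel": [0.08, -0.02, 0], "turn": [0, 0, 0]},
    {"travel": [0.12, -0.03, 0], "turn": [0, 0, 0]},
    {"travel": [0.15, -0.038, 0], "turn": [0, 0, 0]},
    {"travel": [0.17, -0.043, 0], "turn": [0, 0, 0]},
  ],
)

```text
time: 5.4
position: [0.5626, 0.1185, 0.2993]
tool_rot: [-2.543, -1.841, 0.002]
ft_force: [0.4, -0.1, -1.6]
grip_width: 0.29
grip_force: 25.0
```

step_arm(
  commands=[
    {"travel": [0, 0, 0], "turn": [0, 0, 0]},
    {"travel": [0, 0, 0], "turn": [0, 0, 0]},
  ],
)

```text
time: 5.6
position: [0.5632, 0.1147, 0.2994]
tool_rot: [-2.547, -1.838, 0.003]
ft_force: [0.1, -0.9, -2.4]
grip_width: 0.291
grip_force: 25.0
```

```bash
python3 - <<'E'
from h import *
s=ctrl.get_state();im=ctrl.get_image("wrist");cv2.imwrite("pics/w3.png",cv2.resize(im[60:260,200:430],None,fx=3,fy=3)[:,:,::-1])
np.save("w3.npy",im);print(s["position"],s["tool_rot"],s["joint_positions"].round(2))
delta((.568,.186,.30),72,s)
print(blobs(mask(im,(12,120,60),(30,255,255)),60))
E
```

```text
[0.56323239 0.11472188 0.29938549] [-2.54716333 -1.83822719  0.00330742] [ 0.34  0.19 -0.68  1.52  0.12  1.47 -0.66]
time 5.6 pos [0.5632 0.1147 0.2994] travel mm, turn: [ 69.1 -17.9  -0.7] [-0.09  0.08 -0.37]
[([497, 0, 52, 220, 1110], [528.5, 105.8]), ([568, 0, 72, 400, 6514], [618.7, 293.6]), ([268, 93, 54, 55, 1441], [294.2, 120.0]), ([70, 119, 82, 70, 3419], [109.1, 151.2]), ([422, 139, 43, 37, 794], [444.8, 157.4]), ([245, 234, 13, 53, 378], [250.0, 260.2]), ([369, 234, 12, 53, 373], [375.8, 260.2]), ([169, 287, 314, 22, 3236], [337.8, 300.0]), ([0, 300, 11, 26, 131], [3.3, 314.3])]
```

View pics/w3.png

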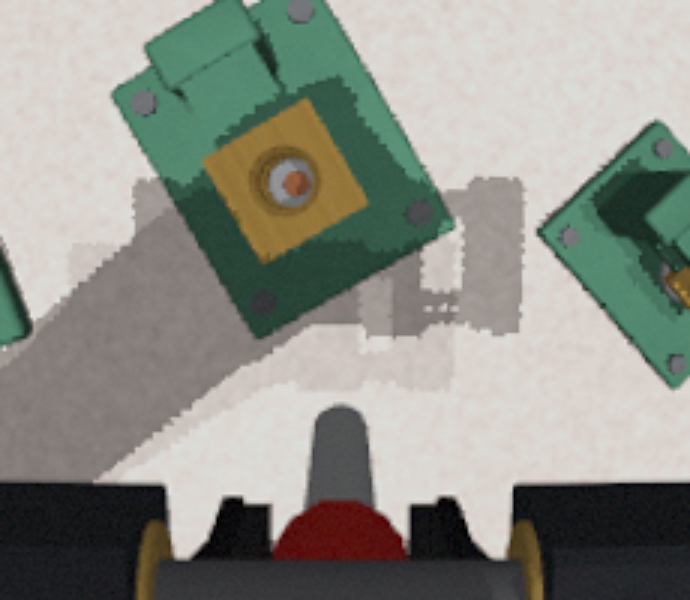

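```bash
cat >> h.py <<'E'
def wproj(ptool):
    m=ctrl.camera_model("wrist");T=np.linalg.inv(m["T_tool_cam"]);c=T[:3,:3]@np.array(ptool)+T[:3,3]
    r=np.hypot(*c[:2]);th=np.arctan2(r,c[2]);return m["fx"]*th*c[:2]/r+[m["cx"],m["cy"]]
E
python3 - <<'E'
from h import *
s=dict(position=np.array([.56323,.11472,.29939]),tool_rot=np.array([-2.54716,-1.83823,.00331]))
print("bush",onplane("wrist",(295.2,120.2),.114,s))
for z in(.1208,.1128,.08,.05,.03):
    print(z,[wproj(p).round(1).tolist() for p in((0,0,z),(0,.008,z),(0,-.008,z),(.008,0,z),(.005,0,z))])
print("z axis",Ro.from_rotvec(s["tool_rot"]).as_matrix()[:,2])
im=np.load("w3.npy")
g=cv2.cvtColor(im,cv2.COLOR_RGB2HSV)
for r in range(192,228,3):
    c=np.where(im[r,290:345].max(1)<125)[0]+290
    print(r,c.min() if len(c) else 0,c.max() if len(c) else 0,len(c),end=' | ')
E
```

```text
bush [0.56761151 0.18781224 0.114     ]
0.1208 [[312.6, 199.6], [321.5, 199.6], [303.6, 199.6], [312.6, 190.8], [312.6, 194.1]]
0.1128 [[312.6, 201.8], [321.8, 201.8], [303.4, 201.8], [312.6, 192.8], [312.6, 196.2]]
0.08 [[312.5, 212.5], [323.0, 212.5], [302.1, 212.4], [312.5, 202.4], [312.5, 206.2]]
0.05 [[312.5, 225.0], [324.4, 225.0], [300.6, 225.0], [312.5, 213.6], [312.5, 217.9]]
0.03 [[312.5, 235.5], [325.5, 235.5], [299.4, 235.4], [312.5, 223.1], [312.5, 227.8]]
z axis [-1.93990856e-03 -9.13234416e-04 -9.99997701e-01]
192 0 0 0 | 195 313 314 2 | 198 306 319 14 | 201 305 321 17 | 204 305 321 17 | 207 304 322 19 | 210 304 322 19 | 213 304 322 19 | 216 303 322 20 | 219 303 323 21 | 222 303 323 21 | 225 302 323 22 |
```

```bash
python3 - <<'E'
from h import *
print(wproj((.013,0,-.0292)),wproj((.013,0,.0158)))
im=np.load("w3.npy");print([tuple(im[r,313]) for r in range(222,232)])
delta((.5679,.1890,.255),72)
E
```

```text
[312.37026735 256.17522688] [312.47046314 222.59387993]
[(np.uint8(82), np.uint8(85), np.uint8(84)), (np.uint8(82), np.uint8(81), np.uint8(82)), (np.uint8(81), np.uint8(83), np.uint8(84)), (np.uint8(81), np.uint8(85), np.uint8(86)), (np.uint8(83), np.uint8(65), np.uint8(65)), (np.uint8(88), np.uint8(29), np.uint8(25)), (np.uint8(89), np.uint8(17), np.uint8(17)), (np.uint8(91), np.uint8(22), np.uint8(22)), (np.uint8(90), np.uint8(18), np.uint8(17)), (np.uint8(90), np.uint8(19), np.uint8(14))]
time 5.65 pos [0.5635 0.1135 0.2995] travel mm, turn: [ 73.  -19.7  44.4] [-0.06  0.1  -0.48]
```

step_arm(
  commands=[
    {"travel": [0.025, -0.007, 0], "turn": [0, 0, 0]},
    {"travel": [0.05, -0.014, 0], "turn": [0, 0, 0]},
    {"travel": [0.073, -0.0195, 0.01], "turn": [0, 0, -0.4]},
    {"travel": [0.073, -0.0195, 0.03], "turn": [0, 0, -0.4]},
    {"travel": [0.073, -0.0195, 0.045], "turn": [0, 0, -0.4]},
  ],
)

```text
time: 6.15
position: [0.5683, 0.1891, 0.254]
tool_rot: [2.543, 1.845, -0.003]
ft_force: [0.7, -0.5, -1.7]
grip_width: 0.292
grip_force: 25.0
```

step_arm(
  commands=[
    {"travel": [0, 0, 0], "turn": [0, 0, 0]},
    {"travel": [0, 0, 0], "turn": [0, 0, 0]},
    {"travel": [0, 0, 0], "turn": [0, 0, 0]},
  ],
)

```text
time: 6.45
position: [0.569, 0.1896, 0.2565]
tool_rot: [2.543, 1.844, 0.002]
ft_force: [-0.7, 0.5, -1.9]
grip_width: 0.291
grip_force: 25.0
```

```bash
python3 - <<'E'
from h import *
delta((.5679,.1890,.255),72)
S=ctrl.get_state();A=[]
for n,(u,v) in(("side",(230,110)),("scene",(300,110)),("wrist",(260,130))):
    im=ctrl.get_image(n);np.save(n+"4.npy",im);A.append(cv2.resize(im[v:v+130,u:u+110] if n!="wrist" else im[v:v+125,u:u+106],(266,314),interpolation=cv2.INTER_CUBIC))
cv2.imwrite("pics/h4.png",cv2.hconcat(A)[:,:,::-1])
E
```

```text
time 6.45 pos [0.569  0.1896 0.2565] travel mm, turn: [-0.9 -0.9  1.4] [ 0.08 -0.03 -0.12]
```

View pics/h4.png

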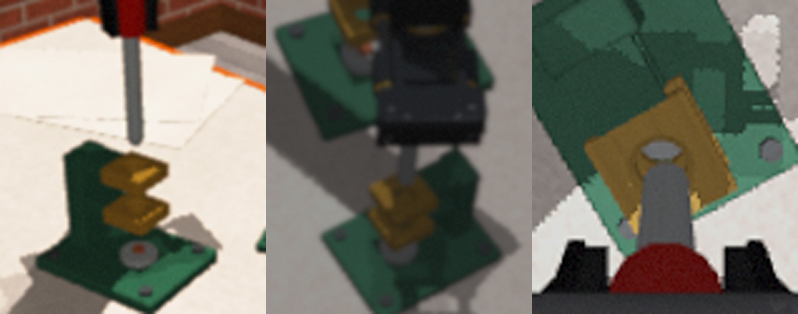

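```bash
python3 - <<'E'
from h import *
im=np.load("side4.npy")
for r in range(134,172,3):
    row=im[r,275:295].astype(int);d=row.max(1)<150
    c=np.where(d)[0]+275;print(r,c.min() if len(c) else 0,c.max() if len(c) else 0,end=' | ')
print()
i0=cv2.imread("pics/side0.png")[:,:,::-1]
print(i0[171:190,270:304].max(2) if 0 else '')
for r in range(172,190): print(r,' '.join('%3d'%v for v in i0[r,270:304,0]))
sc=np.load("scene4.npy")
for r in range(168,188,2): print(r,' '.join('%3d'%v for v in sc[r,346:370,0]))
m=ctrl.camera_model("side")
def pj(n,X):
    m=ctrl.camera_model(n);c=m["R"]@X+m["t"];return (m["fx"]*c[:2]/c[2]+[m["cx"],m["cy"]]).round(1)
for X in((.5676,.1878,.114),(.5686,.1878,.134),(.5686,.1878,.18)):print(X,pj("side",np.array(X)),pj("scene",np.array(X)))
E
```

```text
134 281 287 | 137 282 287 | 140 282 287 | 143 282 287 | 146 282 287 | 149 282 288 | 152 282 288 | 155 282 288 | 158 282 288 | 161 283 288 | 164 283 288 | 167 283 288 | 170 0 0 | 

172  48  48  48  49  51  73  98 116 152 190 209 229 232 230 223 228 230 233 234 235 237 237 235 235 234 234 234 235 236 235 233 230 230 230
173  50  47  47  47  48  47  46  50  67  95 131 189 212 210 206 208 212 217 228 232 234 236 236 235 234 233 234 236 236 235 234 234 234 234
174  50  49  50  47  48  45  43  49  66  96 136 183 202 202 202 200 202 203 208 215 222 228 232 234 233 233 235 235 235 233 233 234 234 233
175  50  51  49  47  47  48  57  88 132 169 189 197 196 193 197 201 198 194 194 199 202 208 213 219 226 230 233 233 235 235 233 233 232 233
176  46  48  47  45  51  73 112 156 186 201 203 200 190 175 186 193 188 171 181 188 188 196 200 203 206 211 219 228 232 232 234 233 233 234
177  37  42  49  66  97 136 176 195 202 201 196 187 184 174 169 168 164 157 167 166 159 178 198 201 202 199 204 204 203 209 230 232 234 234
178  22  30  67 129 170 190 200 205 203 197 185 171 153 134 123 118 115 112 118 
[... 2052 characters left out ...]
 54  54  54  68  93 117 128 131 128 121 115 101
178  74  74  77  76  75  76  75  70  63  56  53  55  54  53  55  72  98 113 112  99  82  63  48  35
180  75  75  76  75  76  76  75  70  63  56  53  53  54  54  53  57  65  61  47  35  27  25  22  25
182  74  75  76  76  73  71  68  65  57  54  54  54  53  54  53  54  51  43  31  26  21  23  22  22
184  85  85  76  69  66  63  64  61  58  56  54  54  53  54  55  59  59  58  51  41  28  26  25  19
186 109 106  94  82  72  67  65  63  62  58  56  53  54  56  60  61  63  64  62  57  46  33  26  19
(0.5676, 0.1878, 0.114) [284.7 178.1] [357.1 190.1]
(0.5686, 0.1878, 0.134) [284.7 169.8] [357.8 185.3]
(0.5686, 0.1878, 0.18) [283.8 150.4] [359. 173.]
```

step_arm(
  commands=[
    {"travel": [0.0003, -0.0008, 0.005], "turn": [0, 0, 0]},
    {"travel": [0.0003, -0.0008, 0.011], "turn": [0, 0, 0]},
    {"travel": [0.0003, -0.0008, 0.017], "turn": [0, 0, 0]},
    {"travel": [0.0003, -0.0008, 0.022], "turn": [0, 0, 0]},
    {"travel": [0.0003, -0.0008, 0.026], "turn": [0, 0, 0]},
  ],
)

```text
time: 7.1
position: [0.5673, 0.1908, 0.2286]
tool_rot: [-2.542, -1.846, 0.001]
ft_force: [-0.0, -0.2, -2.0]
grip_width: 0.291
grip_force: 25.0
```

step_arm(
  commands=[
    {"travel": [0, 0, 0.003], "turn": [0, 0, 0]},
    {"travel": [0, 0, 0.006], "turn": [0, 0, 0]},
    {"travel": [0, 0, 0.009], "turn": [0, 0, 0]},
    {"travel": [0, 0, 0.009], "turn": [0, 0, 0]},
  ],
)

```text
time: 7.5
position: [0.5674, 0.1908, 0.2201]
tool_rot: [-2.542, -1.846, 0.001]
ft_force: [-0.5, 0.3, -1.8]
grip_width: 0.295
grip_force: 25.0
```

step_arm(
  commands=[
    {"travel": [0, 0, 0.005], "turn": [0, 0, 0]},
    {"travel": [0, 0, 0.01], "turn": [0, 0, 0]},
    {"travel": [0, 0, 0.015], "turn": [0, 0, 0]},
    {"travel": [0, 0, 0.02], "turn": [0, 0, 0]},
    {"travel": [0, 0, 0.02], "turn": [0, 0, 0]},
  ],
)

```text
time: 8.0
position: [0.567, 0.1907, 0.1994]
tool_rot: [-2.541, -1.846, 0.003]
ft_force: [-0.6, -0.1, -1.5]
grip_width: 0.292
grip_force: 25.0
```

```bash
python3 - <<'E'
from h import *
s=ctrl.get_state();print(s["ft_force"].round(2),s["torque"].round(3));A=[]
for n,(u,v) in(("side",(230,110)),("scene",(300,110)),("wrist",(260,110))):
    im=ctrl.get_image(n);np.save(n+"5.npy",im);A.append(cv2.resize(im[v:v+130,u:u+110],(266,314),interpolation=cv2.INTER_CUBIC))
cv2.imwrite("pics/h5.png",cv2.hconcat(A)[:,:,::-1])
E
```

```text
[-0.6  -0.14 -1.54] [-0.084 -0.078 -0.019]
```

View pics/h5.png

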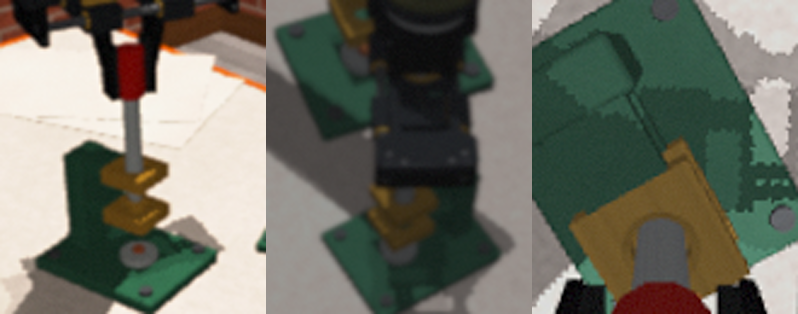

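The shank is through the upper bush, visibly centred (side view hole at about (286,178), wrist view ring even on both sides), with no contact force. On into the lower bush.

step_arm(
  commands=[
    {"travel": [0, 0, 0.004], "turn": [0, 0, 0]},
    {"travel": [0, 0, 0.008], "turn": [0, 0, 0]},
    {"travel": [0, 0, 0.012], "turn": [0, 0, 0]},
    {"travel": [0, 0, 0.016], "turn": [0, 0, 0]},
    {"travel": [0, 0, 0.016], "turn": [0, 0, 0]},
  ],
)

```text
time: 8.65
position: [0.5671, 0.1907, 0.1836]
tool_rot: [-2.541, -1.846, 0.002]
ft_force: [0.5, 0.1, -2.3]
grip_width: 0.297
grip_force: 25.0
```

```bash
python3 -c "
from h import *
s=ctrl.get_state();print(s['ft_force'].round(2),s['torque'].round(3));delta((.567,.1907,.157),72)"
```

```text
[ 0.55  0.14 -2.26] [-0.031 -0.065 -0.019]
time 8.65 pos [0.5671 0.1907 0.1836] travel mm, turn: [-0.  -0.1 26.6] [-0.07  0.05 -0.01]
```

step_arm(
  commands=[
    {"travel": [0, 0, 0.005], "turn": [0, 0, 0]},
    {"travel": [0, 0, 0.01], "turn": [0, 0, 0]},
    {"travel": [0, 0, 0.015], "turn": [0, 0, 0]},
    {"travel": [0, 0, 0.02], "turn": [0, 0, 0]},
    {"travel": [0, 0, 0.025], "turn": [0, 0, 0]},
  ],
)

```text
time: 9.15
position: [0.5675, 0.1909, 0.159]
tool_rot: [-2.542, -1.846, 0.0]
ft_force: [0.4, 0.0, -2.1]
grip_width: 0.293
grip_force: 25.0
```

step_arm(
  commands=[
    {"travel": [0, 0, 0], "turn": [0, 0, 0]},
    {"travel": [0, 0, 0], "turn": [0, 0, 0]},
    {"travel": [0, 0, 0], "turn": [0, 0, 0]},
    {"travel": [0, 0, 0], "turn": [0, 0, 0]},
    {"travel": [0, 0, 0], "turn": [0, 0, 0]},
  ],
)

```text
time: 9.65
position: [0.5677, 0.191, 0.1597]
tool_rot: [2.542, 1.846, 0.0]
ft_force: [-0.9, 0.7, -1.5]
grip_width: 0.295
grip_force: 25.0
```

```bash
python3 - <<'E'
from h import *
s=ctrl.get_state();print(s["position"],s["ft_force"].round(2),s["torque"].round(3),s["qd"].round(3));A=[]
for n,(u,v) in(("side",(230,140)),("scene",(300,130))):
    im=ctrl.get_image(n);A.append(cv2.resize(im[v:v+110,u:u+110],(398,398),interpolation=cv2.INTER_CUBIC))
cv2.imwrite("pics/h6.png",cv2.hconcat(A)[:,:,::-1])
E
```

```text
[0.56768642 0.19102328 0.15974269] [-0.92  0.68 -1.49] [ 0.006 -0.097 -0.047] [ 0.002  0.001 -0.     0.002 -0.    -0.001  0.   ]
```

View pics/h6.png

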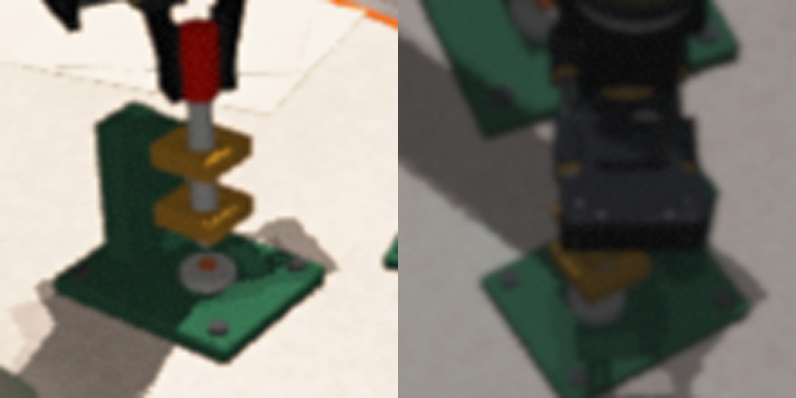

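step_arm(
  commands=[
    {"travel": [0, 0, 0.0015], "turn": [0, 0, 0]},
    {"travel": [0, 0, 0.0025], "turn": [0, 0, 0]},
    {"travel": [0, 0, 0.0025], "turn": [0, 0, 0]},
    {"travel": [0, 0, 0.0025], "turn": [0, 0, 0]},
    {"travel": [0, 0, 0.0025], "turn": [0, 0, 0]},
  ],
)

```text
time: 10.25
position: [0.5676, 0.191, 0.157]
tool_rot: [2.542, 1.846, -0.0]
ft_force: [-0.6, 0.1, -1.9]
grip_width: 0.286
grip_force: 25.0
```

```bash
python3 -c "
from bench import ctrl
s=ctrl.get_state();print(s['position'],s['ft_force'].round(2),s['grip_force'])
if abs(s['ft_force']).max()<5: print(ctrl.close_job())"
```

```text
[0.56757955 0.19096283 0.15703106] [-0.61  0.12 -1.89] 24.994937307201326
the job is handed in; nothing more can be done
None
```

The job is handed in at about 10 s: the setter hangs upright through both bushes, gripped at 25 N, nose an estimated 10 mm above the rivet, with no contact force showing at the wrist beyond the tool's weight; the judge returned no verdict.

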